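Mix a settled reagent on the vortex mixer and shelve it

ROBOT

A 6-joint arm with a two-finger parallel gripper is mounted at the origin on a cart in front of the work surface, level with it; the furniture and walls round the work are solid. World frame = base frame: x ahead of the robot, y to its left, z up, the work surface at z = 0. Lengths are in m, angles in degrees, forces in N, time in s.
With the tool pointing down it reaches from about 0.25 to 0.725 m from the base axis. Payload 9.7 kg.
Tool frame: the origin (TCP) lies at the very end of the fingers, on their centre line; the grasp point (between the pads) lies tcp_to_grasp behind it (tcp_to_grasp is the distance from the TCP to the grasp point, in m); z points along the fingers, y is the direction in which the jaws open and shut (so a half turn about z gives the same grasp; the last joint's range is limited). The gripper opens to 85 mm and grips with 20 to 120 N. Pads are 22 mm wide; open, the fingers measure 114 mm over their backs; the gripper's body (76 mm by 85 mm) begins 54 mm behind the grasp point. The pads swing forward as they close: fully open they stand 13 mm farther back than shut.
Start: joints at [-64.744, 4.979, 10.078, 95.1, 0, 90], TCP at [0.235, -0.497, 0.231] pointing down, gripper open.
Joint ranges: [-179.16, 179.16], [-48.56, 103.87], [-65.8, 70.77], [-126.05, 130.52], [-82.76, 87.17], [-180, 180]. Speed limits (degrees/s): [127.2, 127.2, 147.25, 180, 180, 180].

INTERFACE

Orientations are given as [roll, pitch, yaw] about the fixed x, y, z axes, in that order (R = Rz(yaw) Ry(pitch) Rx(roll)).
In Python, from workcell import * gives the robot as it stands. The module is installed in compiled form; this text tells all that it offers.
- The arm moves only by the shell command python3 -m pendant 'ROWS' [FORCE]. ROWS is JSON, a list of rows, each a list of 3 entries, a list of its own where there are three numbers: the opening in per cent of the stroke, from 0 (shut) to 100 (fully open), then the shift along the world's x, y, z in mm, then the turn, a rotation vector about the world's x, y, z in degrees. A call has 1 to 20 rows; each row is the pose to reach, as a shift and turn from the pose measured when the call began; what a row does not reach only later rows make up. A row lasts 1/8 s, in which the tool goes at most 62.5 mm and 10.7 degrees, less where a joint would pass 70% of its speed; a pose out of reach is approached as far as the arm can. A call with a gripper value outside its range is refused whole. The fingers move at their own pace and stop on an object; FORCE is the grip in N (left out, the last holds). Time passes only in rows, so rows that repeat a pose let the fingers close. It gives the time, the measured TCP pose, the force and the opening at its end, in the units of the state.
- get_obs(): the state, without advancing time (a new reading comes with each control period).
- camera(name): name is "scene" or "top" or "wrist"; returns a dict with "img" (400x640x3 uint8, red, green, blue), "fx", "fy", "cx", "cy" (pixels), "cam_to_world" (4x4, takes a point from camera to world coordinates); the wrist camera has in their place "T_tool_cam" (4x4, takes a point from camera to tool coordinates, whose origin is the TCP and whose axes are the flange's). Camera axes: x right, y down, z forward; pixel columns grow to the right and rows downward; lengths in m; the calibration is good to about 2 mm. A picture is of the moment at which its call begins: read the wrist's pose just before it. There is no depth.
- job_done(): hands the job in, once; it reports no verdict.
Trained networks look in a picture, given as the dict that the camera call returned (one of the last four; its "shot" number tells which), for a name from the list of things; names that differ only in an ending like _2 or _b are one class to them, and where a whole thing is asked for, a point or a joint stands for the part that bears it (a point fixed in the world has none). Each returns a list of dicts, best first, with "confidence" (0 to 1); they miss things now and then, are a little off and sometimes report something else, mostly with a low value. They report only what shows in the picture. A call takes as long as a camera call. They do not tell look-alikes from the thing itself.
- regions_of(picture, label): "region" (400x640 bool, what is visible of it).
- pinpoint(picture, label): "position" ([x, y, z] in m, in world coordinates, good to about 4 mm: a listed point, or the origin of a listed thing).
The state is a dict: "time": time; "q": joint angles; "qd": joint speeds; "joint_efforts": joint torques, N m; "ee_pos": TCP position; "tcp_rot": TCP orientation; "wrist_force": force on the tool from outside, world axes, zero at the start; "torque": the same for the moment, N m; "opening": finger opening in m.
Only numpy, scipy, OpenCV 4.12 (cv2) and the standard library are available. Lean on these libraries where they do the work, as an engineer would, in place of code of your own. Each camera call takes 0.05 s, during which the arm holds its last target. There are 200 camera calls.

TASK

The reagent in the red-labelled dropper bottle standing on the worktop has settled. Mix it on the vortex mixer: stand it upright in the black rubber cup, press it straight down until the sprung cup is fully home, and keep it fully down for at least two seconds without a break. Then put it back in the gap between the two bottles on the upper step of the riser, standing upright behind the rail; let go only once it stands on the step, and do not disturb the other bottles or tip this one.

Things in the scene. Friction and masses are not known exactly. Their poses are not given: they have to be found in the camera images.
- reagent_bottle: dropper bottle of amber glass, label with a red band; the only bottle standing on the worktop at the start. 39 mm diameter, 104 mm tall in all: straight round body up to about 60 mm, rounded shoulder to 70 mm, then black cap (21 mm diameter) and rubber teat to 104 mm. About 70 g. Origin at the centre of its underside, z up. Grip it across the body.
- mixer: touch-operated vortex mixer, white housing 150 x 118 mm (x by y), fixed to the worktop; black control panel with knob and green rocker on its front (-x) face. Its round head, a black rubber cup, sits on top, 10 mm towards +x from the centre. Origin at the centre of its underside, z up. Housing top at 94 mm.
- mixer_head (a joint): travel of the mixer's sprung rubber cup, m: 0 at rest (up), 0.008 fully pressed down. It starts to give at about 4 N and needs about 9 N to be held fully down; it springs back by itself. The bottle's own weight does not move it.
- cup_floor (a point): centre of the flat floor of the rubber cup, on which the bottle's underside stands (118 mm above the worktop at rest; moves down with the cup), z up. The cup is 68 mm across outside, its recess about 54 to 56 mm across and 6 mm deep.
- riser: two-step bottle riser of grey folded sheet steel, 110 mm deep (x) by 224 mm long (y), fixed. Front (-x) lower step 30 mm high, rear (+x) upper step 75 mm high. Origin at the centre of its underside, +x to the back, y along the steps. The upper tread is 50 mm deep between a thin steel rail along its front edge (11.5 mm high) and an upturned back edge (12 mm high).
- step_place (a point): the empty place on the upper step: middle of the tread surface (26.5 mm towards +x from the riser's origin, 75 mm up), same axes as the riser
- bottle_left: amber dropper bottle with a blue-banded label standing on the upper step at the riser's +y end, about 84 mm from the empty place; same size as the reagent bottle, origin at the centre of its underside
- bottle_right: plain amber dropper bottle standing on the upper step at the riser's -y end, about 84 mm from the empty place; same size, origin at the centre of its underside
- bottle_low: plain amber dropper bottle standing on the lower step towards the riser's +y end; same size, origin at the centre of its underside
Not all that is in view belongs to the job. What is shaped like the reagent_bottle but green or yellow is not meant.

How it is judged (in metres and radians):
On the way, in this order (a step that is already met when the one before it is completed fails the run):
1. the bottle stands upright in the cup and holds it fully down (at least 6.5 of 8 mm) for two seconds on end (value of joint mixer_head above 0.0065 m and contact force between reagent_bottle and mixer above 2.5 N and horizontal distance between reagent_bottle and cup_floor below 0.009 m and z of reagent_bottle in the frame of cup_floor below 0.0035 m and angle between reagent_bottle's own z axis and vertical below 0.12 rad), for 2 s.
2. the bottle is brought down upright on the upper step, in the gap, while still held (x of reagent_bottle in the frame of riser between 0.0195 and 0.0335 m and y of reagent_bottle in the frame of riser between -0.04 and 0.04 m and z of reagent_bottle in the frame of riser between 0.072 and 0.082 m and angle between reagent_bottle's own z axis and vertical below 0.07 rad and contact force between the fingers and reagent_bottle above 0.5 N), for 0.1 s.
At the end, for the whole second after the job is handed in: Reagent bottle released and at rest on the upper step in the gap (within 40 mm of the middle along it, 7 mm across), upright (4 degrees), underside within 3 mm of the tread; mixer cup back up (within 1.5 mm); the other three bottles upright and within 20 mm of where they were (x of reagent_bottle in the frame of riser between 0.0195 and 0.0335 m and y of reagent_bottle in the frame of riser between -0.04 and 0.04 m and z of reagent_bottle in the frame of riser between 0.072 and 0.078 m and angle between reagent_bottle's own z axis and vertical below 0.07 rad and linear speed of reagent_bottle below 0.02 m/s and value of joint mixer_head below 0.0015 m and distance of each of bottle_left, bottle_right, bottle_low from where it was at the start of the episode below 0.02 m and angle between each of bottle_left, bottle_right, bottle_low's own z axis and vertical below 0.1 rad); the robot touches nothing.
It fails at once if the reagent bottle is tipped by more than 40 degrees (angle between reagent_bottle's own z axis and vertical above 0.7 rad).
It fails at once if one of the other bottles is knocked over or shoved by more than 20 mm (angle between any of bottle_left, bottle_right, bottle_low's own z axis and vertical above 0.5 rad or distance of any of bottle_left, bottle_right, bottle_low from where it was at the start of the episode above 0.02 m).
It also fails if it takes over 64 s, if anything falls off the work surface, if the arm or the gripper's body presses on something with over 40 N, if the wrist force passes 120 N, or if a joint passes its speed limit or range.

## Working session

There is one attempt and no reset: what is moved stays moved. The work goes in short steps, Python scripts to look and compute and a shell command to move; the robot and the scene stay as the last step left them, time stands still between calls to the robot, and variables do not carry over. Pictures are saved under pics/ and viewed, about 8 in all and at most 12, crops included, and the job is handed in when it is done.

```bash
mkdir -p pics
python3 - <<'E'
from workcell import *
import cv2,numpy as np
o=get_obs(); print({k:np.round(v,3).tolist() for k,v in o.items()})
try: print(tcp_to_grasp)
except Exception as e: print(e)
ims=[]
for c in ["scene","top"]:
    p=camera(c); ims.append(p["img"])
    for n in ["reagent_bottle","mixer","cup_floor","riser","step_place","bottle_left","bottle_right","bottle_low"]:
        print(c,n,[(np.round(d["position"],4).tolist(),round(d["confidence"],2)) for d in pinpoint(p,n)][:5])
    cv2.imwrite(f"pics/{c}0.png",p["img"][...,::-1])
E
```

```text
{'time': 0.0, 'q': [-64.744, 5.01, 10.032, 95.099, 0.0, 90.0], 'qd': [0.033, -0.097, 0.034, -0.074, -0.041, -0.059], 'joint_efforts': [0.001, -52.039, 46.48, 0.016, -0.0, 0.0], 'ee_pos': [0.235, -0.497, 0.231], 'tcp_rot': [-179.923, -0.0, 25.256], 'wrist_force': [-0.57, 0.81, -1.457], 'torque': [-0.033, 0.007, 0.022], 'opening': 0.085}
0.0187
scene reagent_bottle [([0.6064, 0.0378, -0.0007], 0.86), ([0.478, -0.0302, -0.004], 0.8), ([0.5371, 0.0321, -0.0027], 0.77), ([0.4405, 0.0537, 0.0018], 0.54)]
scene mixer [([0.5209, 0.2263, -0.0007], 0.94)]
scene cup_floor [([0.5313, 0.2325, 0.1176], 0.97), ([0.5512, -0.3603, 0.0793], 0.58)]
scene riser [([0.5398, -0.2624, -0.0016], 0.62), ([0.5199, 0.226, -0.001], 0.37)]
scene step_place [([0.5646, -0.2723, 0.0719], 0.77)]
scene bottle_left []
scene bottle_right []
scene bottle_low [([0.5326, -0.1838, 0.0299], 0.59)]
top reagent_bottle [([0.4756, -0.0316, 0.0021], 0.53), ([0.6078, 0.0431, -0.0002], 0.52), ([0.4416, 0.0503, -0.0028], 0.42), ([0.5679, -0.2748, 0.0749], 0.37)]
top mixer [([0.5187, 0.2256, 0.0], 0.56)]
top cup_floor [([0.5303, 0.234, 0.1136], 0.79)]
top riser [([0.5346, -0.2709, -0.0], 0.67)]
top step_place [([0.5681, -0.2715, 0.0756], 0.6)]
top bottle_left [([0.5817, -0.1907, 0.0751], 0.43), ([0.5492, -0.359, 0.0697], 0.17)]
top bottle_right [([0.5517, -0.3568, 0.0729], 0.56)]
top bottle_low [([0.5313, -0.1903, 0.0307], 0.53)]
```

View pics/scene0.png

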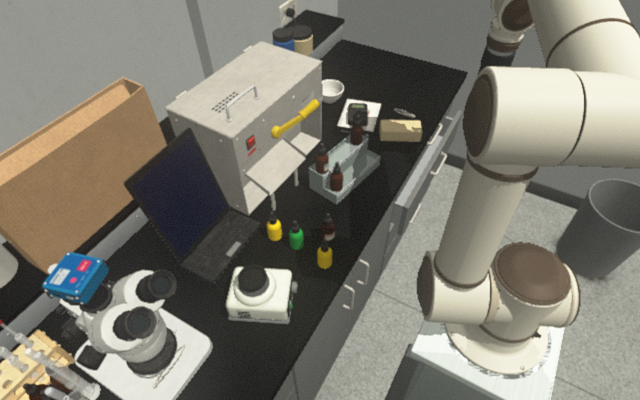

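View pics/top0.png

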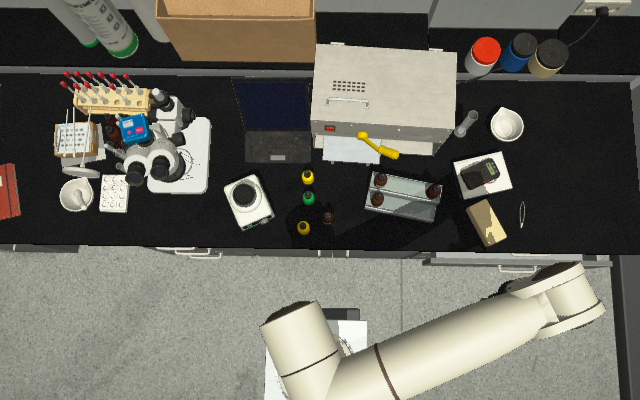

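The reagent bottle is the amber one at scene (328,227) and top (327,217), about (0.477,−0.031). The yellow and green bottles are the look-alikes. I'll use a grasp tilted 45°, so that the gripper body clears the teat.

```bash
cat > h.py <<'E'
from workcell import *
import numpy as np, sys
from scipy.spatial.transform import Rotation as Ro
def Rdes(h,t=45): return Ro.from_euler('xyz',[180,-t,h],degrees=True)
def plan(g,h,back=0,t=45,d=0.021):
    "shift mm / rotvec deg to bring the grasp point to g"
    o=get_obs(); R=Rdes(h,t); z=R.as_matrix()[:,2]
    tcp=np.array(g)+(d-back)*z
    print("tcp",tcp.round(4),"shift",((tcp-o["ee_pos"])*1000).round(1),"rot",
      (R*Ro.from_euler('xyz',o["tcp_rot"],degrees=True).inv()).as_rotvec(degrees=True).round(2),"t",o["time"])
E
python3 -c "
from h import *
plan((0.477,-0.031,0.048),0,0.13)
plan((0.477,-0.031,0.048),0,0.0)"
```

```text
tcp [ 0.3999 -0.031   0.1251] shift [ 165.3  466.4 -106.2] rot [  9.92 -44.25 -23.93] t 0.9
tcp [ 0.4918 -0.031   0.0332] shift [ 257.2  466.4 -198.2] rot [  9.92 -44.25 -23.93] t 0.9
```

```bash
python3 -m pendant '[[100,[20,60,10],[1,-5,-3]],[100,[40,115,10],[2,-10,-6]],[100,[60,170,10],[4,-18,-10]],[80,[80,225,0],[6,-27,-14]],[80,[100,280,-10],[8,-35,-19]],[80,[120,335,-20],[9.9,-44.2,-23.9]],[80,[140,390,-40],[9.9,-44.2,-23.9]],[80,[155,440,-70],[9.9,-44.2,-23.9]],[80,[165,466,-100],[9.9,-44.2,-23.9]],[80,[165,466,-106],[9.9,-44.2,-23.9]],[80,[165,466,-106],[9.9,-44.2,-23.9]],[80,[165,466,-106],[9.9,-44.2,-23.9]],[80,[165,466,-106],[9.9,-44.2,-23.9]],[80,[165,466,-106],[9.9,-44.2,-23.9]]]' 60
python3 - <<'E'
from h import *
import cv2
o=get_obs(); p=camera("wrist"); cv2.imwrite("pics/w1.png",p["img"][...,::-1])
print(o["time"],o["ee_pos"],o["tcp_rot"])
print([(np.round(d["position"],4).tolist(),round(d["confidence"],2)) for d in pinpoint(p,"reagent_bottle")])
for c in ["scene","top"]:
    p=camera(c); print([(np.round(d["position"],4).tolist(),round(d["confidence"],2)) for d in pinpoint(p,"reagent_bottle")])
E
```

```text
time: 2.65
ee_pos: [0.4855, -0.0517, 0.1263]
tcp_rot: [-179.3, -41.9, 0.1]
wrist_force: [-0.4, 0.2, 0.4]
opening: 0.0683
2.65 [ 0.48550119 -0.05171912  0.12629657] [-1.79276647e+02 -4.18868284e+01  9.29578421e-02]
[([0.6067, 0.0391, -0.0], 0.91), ([0.5356, 0.035, 0.001], 0.75), ([0.4788, -0.0298, 0.0007], 0.64)]
[([0.5383, 0.0328, 0.0016], 0.87), ([0.4774, -0.0309, -0.0009], 0.83), ([0.4407, 0.0506, -0.0005], 0.82), ([0.6031, 0.0405, -0.0014], 0.75)]
[([0.5372, 0.0387, 0.0016], 0.67), ([0.6065, 0.0423, -0.0001], 0.53), ([0.4415, 0.0473, -0.0021], 0.5), ([0.4706, -0.0303, -0.0001], 0.49)]
```

View pics/w1.png

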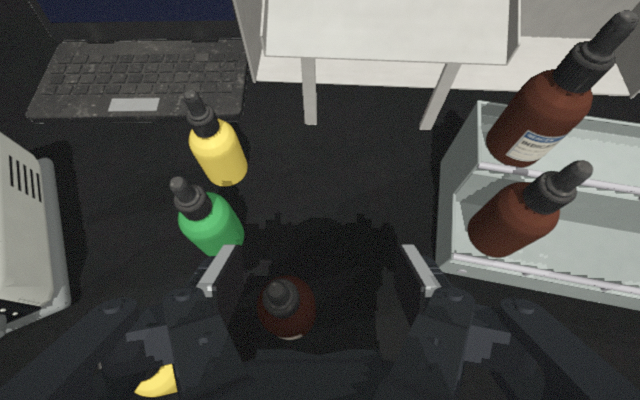

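The wrist view shows the red bottle between the jaws at (285,305), slightly left of centre. The arm hasn't reached the commanded pose, so I'll check the joints.

```bash
python3 -c "
from h import *
o=get_obs();print(o['q'],o['qd'],o['ee_pos'])
plan((0.477,-0.031,0.048),0,0.13)
plan((0.477,-0.031,0.048),0,0.0)"
```

```text
[-10.73809717 -48.51230352 -51.54426731  45.69092668   7.89271793
 171.92299304] [ 0.12453578  0.0917052  -0.07229789  0.04827933  0.04396118  0.07249003] [ 0.48548487 -0.05223436  0.12630579]
tcp [ 0.3999 -0.031   0.1251] shift [-85.6  21.2  -1.2] rot [-0.53 -3.11 -0.54] t 2.95
tcp [ 0.4918 -0.031   0.0332] shift [  6.4  21.2 -93.2] rot [-0.53 -3.11 -0.54] t 2.95
```

Joint 2 is at its limit, because a radial tilt pulls the wrist too far back. Heading the tool 45° off radial fixes that and also moves joint 6 away from its limit.

```bash
python3 -c "
from h import *
plan((0.476,-0.031,0.049),45,0.11)
plan((0.476,-0.031,0.049),45,0.0)"
```

```text
tcp [ 0.4315 -0.0755  0.1119] shift [-54.  -23.3 -14.4] rot [ 0.72 -3.16 44.45] t 2.95
tcp [ 0.4865 -0.0205  0.0342] shift [  1.   31.7 -92.2] rot [ 0.72 -3.16 44.45] t 2.95
```

```bash
python3 -m pendant '[[75,[-20,-10,30],[0,0,5]],[75,[-40,-20,50],[0,-1,15]],[75,[-54,-23,50],[0,-2,25]],[75,[-54,-23,40],[0.7,-3,35]],[75,[-54,-23,20],[0.7,-3.2,44.5]],[75,[-54,-23,-10],[0.7,-3.2,44.5]],[75,[-54,-23,-14],[0.7,-3.2,44.5]],[75,[-54,-23,-14],[0.7,-3.2,44.5]],[75,[-54,-23,-14],[0.7,-3.2,44.5]],[75,[-54,-23,-14],[0.7,-3.2,44.5]]]'
python3 - <<'E'
from h import *
import cv2
o=get_obs(); p=camera("wrist"); cv2.imwrite("pics/w2.png",p["img"][...,::-1])
print(o["q"])
print([(np.round(d["position"],4).tolist(),round(d["confidence"],2)) for d in pinpoint(p,"reagent_bottle")])
# project predicted bottle axis and grasp point
T=np.eye(4);T[:3,:3]=Ro.from_euler('xyz',o["tcp_rot"],degrees=True).as_matrix();T[:3,3]=o["ee_pos"]
M=np.linalg.inv(T@p["T_tool_cam"])
for z in (0,.06,.104):
    c=M@[.476,-.031,z,1]; print(z,c[0]/c[2]*p["fx"]+p["cx"],c[1]/c[2]*p["fy"]+p["cy"])
plan((0.476,-0.031,0.049),45,0.0)
E
```

```text
time: 4.2
ee_pos: [0.4318, -0.0753, 0.1136]
tcp_rot: [179.7, -45.1, 45.2]
wrist_force: [0.0, -0.2, -1.0]
opening: 0.0641
[-36.99654818 -24.0907927  -37.55264112  68.47972575  44.47864661
 101.16980215]
[([0.5349, 0.0335, -0.0015], 0.95), ([0.44, 0.048, 0.0017], 0.71), ([0.6083, 0.0403, -0.0044], 0.71), ([0.4772, -0.0294, 0.0016], 0.69)]
0 318.12648894783797 229.99289657021816
0.06 318.3845619124561 196.06836641423274
0.104 318.6623199045653 159.55617540143078
tcp [ 0.4865 -0.0205  0.0342] shift [ 54.8  54.8 -78.9] rot [ 0.06  0.12 -0.06] t 4.3
```

View pics/w2.png

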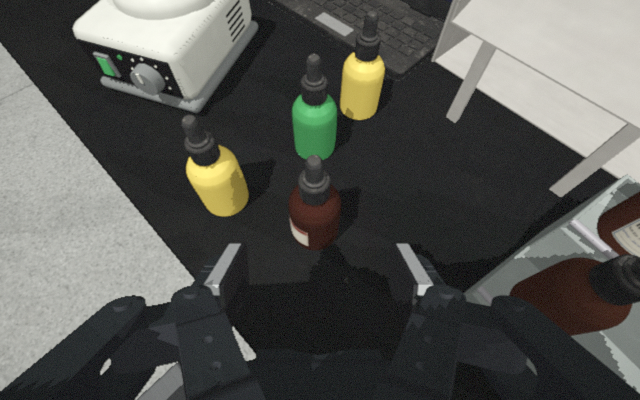

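The reagent bottle is centred between the jaws at (314,205), within about 4 px of my prediction. I'll advance along the tool axis and grip.

```bash
python3 -m pendant '[[75,[14,14,-20],[0,0,0]],[75,[28,28,-40],[0,0,0]],[75,[42,43,-60],[0,0,0]],[75,[55,56,-79],[0,0,0]],[75,[55,56,-79],[0,0,0]],[75,[55,56,-79],[0,0,0]],[30,[55,56,-79],[0,0,0]],[30,[55,56,-79],[0,0,0]],[30,[55,56,-79],[0,0,0]],[30,[55,56,-79],[0,0,0]],[30,[55,56,-79],[0,0,0]],[30,[55,56,-79],[0,0,0]],[30,[55,56,-79],[0,0,0]]]' 60
python3 - <<'E'
from h import *
import cv2
o=get_obs(); p=camera("wrist"); cv2.imwrite("pics/w3.png",p["img"][...,::-1])
print([(np.round(d["position"],4).tolist(),round(d["confidence"],2)) for d in pinpoint(p,"reagent_bottle")],o["wrist_force"])
for c in ["scene","top"]:
    p=camera(c)
    for n in ["reagent_bottle","cup_floor","riser","step_place","bottle_left","bottle_right"]: print(n,[(np.round(d["position"],4).tolist(),round(d["confidence"],2)) for d in pinpoint(p,n)])
E
```

```text
time: 5.92
ee_pos: [0.4872, -0.0198, 0.0352]
tcp_rot: [179.7, -45.1, 45.2]
wrist_force: [-3.8, -1.8, 7.3]
opening: 0.0376
[([0.536, 0.0318, -0.0], 0.89), ([0.4389, 0.047, 0.001], 0.81), ([0.6047, 0.0401, -0.0003], 0.81), ([0.4789, -0.0282, -0.0016], 0.77)] [-3.84918728 -1.83774446  7.26224269]
reagent_bottle [([0.607, 0.0379, -0.0008], 0.84), ([0.4769, -0.0325, -0.0], 0.73), ([0.5379, 0.0332, 0.0011], 0.65), ([0.4375, 0.0518, -0.0], 0.59)]
cup_floor [([0.5293, 0.2295, 0.119], 0.68)]
riser [([0.5367, -0.2646, -0.0012], 0.55), ([0.5311, 0.2332, 0.1182], 0.45)]
step_place [([0.5663, -0.2725, 0.0757], 0.56)]
bottle_left [([0.5852, -0.1899, 0.08], 0.72)]
bottle_right [([0.5471, -0.3575, 0.0754], 0.82)]
reagent_bottle [([0.6063, 0.0415, -0.0014], 0.71), ([0.4415, 0.0485, -0.0016], 0.57), ([0.4764, -0.0304, 0.0012], 0.56), ([0.5372, 0.0346, -0.0028], 0.47)]
cup_floor [([0.529, 0.2332, 0.1161], 0.56)]
riser [([0.535, -0.2712, -0.002], 0.7)]
step_place [([0.5693, -0.2725, 0.0748], 0.76)]
bottle_left [([0.581, -0.191, 0.0739], 0.66)]
bottle_right [([0.549, -0.3562, 0.0684], 0.74)]
```

View pics/w3.png

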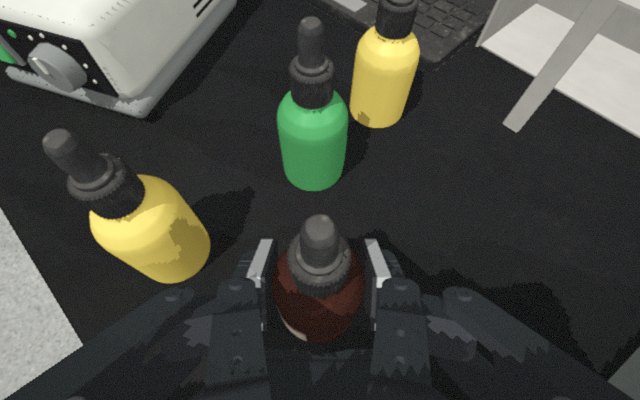

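Gripped at an opening of 37.6 mm, with the bottle at (318,280) between the pads. Next I'll lift it and carry it to a point above the cup.

```bash
python3 -m pendant '[[30,[0,0,10],[0,0,0]],[30,[0,0,40],[0,0,0]],[30,[0,0,80],[0,0,0]],[30,[0,0,120],[0,0,0]],[30,[0,0,155],[0,0,0]],[30,[5,20,165],[0,0,0]],[30,[15,60,165],[0,0,0]],[30,[23,100,165],[0,0,0]],[30,[31,140,165],[0,0,0]],[30,[39,180,165],[0,0,0]],[30,[46,220,165],[0,0,0]],[30,[51,250,160],[0,0,0]],[30,[53,263,155],[0,0,0]],[30,[53,263,150],[0,0,0]],[30,[53,263,150],[0,0,0]],[30,[53,263,150],[0,0,0]],[30,[53,263,150],[0,0,0]]]'
python3 - <<'E'
from h import *
import cv2
o=get_obs(); p=camera("wrist"); cv2.imwrite("pics/w4.png",p["img"][...,::-1])
print(o["q"],o["wrist_force"],o["ee_pos"])
for c in ["wrist","scene","top"]:
    p=camera(c)
    for n in ["reagent_bottle","cup_floor"]: print(c,n,[(np.round(d["position"],4).tolist(),round(d["confidence"],2)) for d in pinpoint(p,n) if d["position"][2]>.05])
    if c=="scene": cv2.imwrite("pics/s4.png",cv2.resize(p["img"][200:340,190:330,::-1],None,fx=4,fy=4))
E
```

```text
time: 8.85
ee_pos: [0.5405, 0.2425, 0.1856]
tcp_rot: [179.7, -45.1, 45.2]
wrist_force: [-0.4, -0.2, -0.9]
opening: 0.0378
[ 14.18974339 -29.04425492 -36.48771604  41.70467122  21.11286859
 157.0660832 ] [-0.35988775 -0.17865831 -0.92973666] [0.5404797  0.24254903 0.18560379]
wrist reagent_bottle [([0.5348, 0.2345, 0.1511], 0.76)]
wrist cup_floor []
scene reagent_bottle []
scene cup_floor [([0.5315, 0.2312, 0.1202], 0.9)]
top reagent_bottle [([0.5267, 0.2313, 0.1503], 0.53)]
top cup_floor []
```

View pics/s4.png

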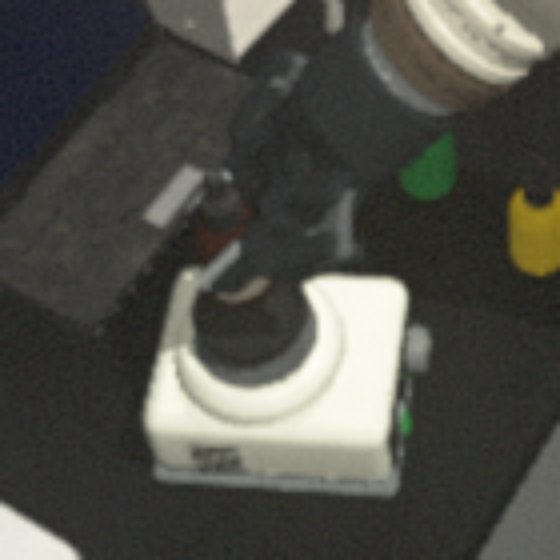

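The bottle is upright above the cup, and both agree to about 3 mm. I'll descend gently while watching the force.

```bash
python3 -m pendant '[[30,[-1,-1,-8],[0,0,0]],[30,[-1,-1,-16],[0,0,0]],[30,[-1,-1,-23],[0,0,0]],[30,[-1,-1,-28],[0,0,0]],[30,[-1,-1,-31],[0,0,0]],[30,[-1,-1,-33],[0,0,0]],[30,[-1,-1,-35],[0,0,0]],[30,[-1,-1,-35],[0,0,0]]]' 80
```

```text
time: 10.35
ee_pos: [0.5395, 0.2424, 0.151]
tcp_rot: [179.7, -45.2, 45.3]
wrist_force: [-1.4, -0.1, 3.3]
opening: 0.0373
```

```bash
python3 -m pendant '[[30,[0,0,-2],[0,0,0]],[30,[0,0,-4],[0,0,0]],[30,[0,0,-6],[0,0,0]],[30,[0,0,-8],[0,0,0]],[30,[0,0,-8],[0,0,0]]]'; python3 -c "
from h import *
o=get_obs();print(o['ee_pos'],o['wrist_force'],o['time'])"
```

```text
time: 10.98
ee_pos: [0.5402, 0.2429, 0.1452]
tcp_rot: [179.6, -45.4, 45.4]
wrist_force: [-7.0, -2.4, 11.0]
opening: 0.0374
[0.54016509 0.24287165 0.145247  ] [-7.00107835 -2.35406119 11.04065758] 10.975
```

```bash
python3 -m pendant '[[30,[-1,-0.5,-2],[0,0,0]],[30,[-2,-1,-4],[0,0,0]],[30,[-2,-1,-5],[0,0,0]],[30,[-2,-1,-5],[0,0,0]]]'
python3 - <<'E'
from h import *
import cv2
o=get_obs();print(o['ee_pos'],o['wrist_force'],o['torque'],o['time'])
for c in ["wrist","scene","top"]:
    p=camera(c)
    for n in ["reagent_bottle","cup_floor"]: print(c,n,[(np.round(d["position"],4).tolist(),round(d["confidence"],2)) for d in pinpoint(p,n) if d["position"][2]>.05])
    if c=="scene": a=cv2.resize(p["img"][225:325,210:310,::-1],(400,400),interpolation=2)
    if c=="wrist": b=cv2.resize(p["img"][150:400,195:445,::-1],(400,400))
cv2.imwrite("pics/s5.png",np.hstack([a,b]))
E
```

```text
time: 11.48
ee_pos: [0.54, 0.2428, 0.1453]
tcp_rot: [179.3, -45.8, 45.6]
wrist_force: [-6.4, -2.6, 18.5]
opening: 0.0374
[0.54004261 0.24284505 0.14530768] [-6.41468469 -2.56026756 18.49661757] [ 0.96769053 -0.1303654   0.39736835] 11.475
wrist reagent_bottle [([0.5354, 0.2325, 0.1117], 0.56)]
wrist cup_floor []
scene reagent_bottle [([0.5322, 0.2327, 0.1093], 0.56)]
scene cup_floor [([0.5313, 0.2309, 0.1092], 0.69)]
top reagent_bottle [([0.5272, 0.2323, 0.1093], 0.48)]
top cup_floor []
```

View pics/s5.png

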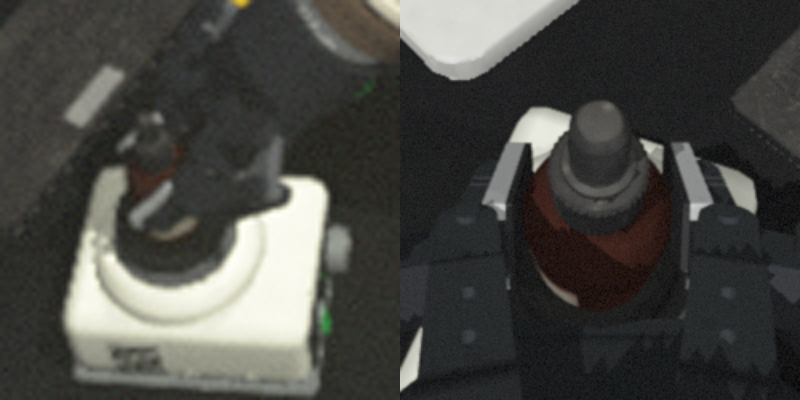

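The cup has bottomed: z has stopped at 7.9 mm below contact, the force is 18 N, and the networks put the cup floor at 0.109. I'll hold it here.

```bash
python3 -m pendant '[[30,[-1,-1,-5],[0,0,0]],[30,[-1,-1,-5],[0,0,0]],[30,[-1,-1,-5],[0,0,0]],[30,[-1,-1,-5],[0,0,0]],[30,[-1,-1,-5],[0,0,0]],[30,[-1,-1,-5],[0,0,0]],[30,[-1,-1,-5],[0,0,0]],[30,[-1,-1,-5],[0,0,0]],[30,[-1,-1,-5],[0,0,0]],[30,[-1,-1,-5],[0,0,0]],[30,[-1,-1,-5],[0,0,0]],[30,[-1,-1,-5],[0,0,0]],[30,[-1,-1,-5],[0,0,0]],[30,[-1,-1,-5],[0,0,0]],[30,[-1,-1,-5],[0,0,0]],[30,[-1,-1,-5],[0,0,0]],[30,[-1,-1,-5],[0,0,0]],[30,[-1,-1,-5],[0,0,0]],[30,[-1,-1,-5],[0,0,0]],[30,[-1,-1,-5],[0,0,0]]]'
python3 -m pendant '[[30,[-1,-1,-5],[0,0,0]],[30,[-1,-1,-5],[0,0,0]],[30,[-1,-1,-5],[0,0,0]],[30,[-1,-1,-5],[0,0,0]],[30,[-1,-1,-5],[0,0,0]],[30,[-1,-1,-5],[0,0,0]],[30,[-1,-1,-5],[0,0,0]],[30,[-1,-1,-5],[0,0,0]]]'
python3 - <<'E'
from h import *
p=camera("scene"); 
for n in ["reagent_bottle","cup_floor"]: print([(np.round(d["position"],4).tolist(),round(d["confidence"],2)) for d in pinpoint(p,n) if d["position"][2]>.05])
E
```

```text
time: 14.42
ee_pos: [0.5405, 0.243, 0.1454]
tcp_rot: [179.2, -46.2, 45.8]
wrist_force: [-13.2, -3.4, 21.3]
opening: 0.0376
time: 15.42
ee_pos: [0.5408, 0.2433, 0.1455]
tcp_rot: [179.0, -46.6, 46.1]
wrist_force: [-13.7, -5.1, 23.4]
opening: 0.0374
[([0.5304, 0.2304, 0.1098], 0.67)]
[([0.5299, 0.2325, 0.1082], 0.72)]
```

Held for about 4 s. Next I'll lift clear and measure the pose.

```bash
python3 -m pendant '[[30,[0,0,5],[0,0,0]],[30,[0,0,15],[0,0,0]],[30,[0,0,40],[0,0,0]],[30,[0,0,75],[0,0,0]],[30,[0,0,110],[0,0,0]],[30,[-5,-5,120],[0,0,0]],[30,[-10,-20,130],[0,0,0]],[30,[-10,-20,130],[0,0,0]],[30,[-10,-20,130],[0,0,0]]]'
python3 - <<'E'
from h import *
o=get_obs();print(o['wrist_force'],o['q'],o['ee_pos'])
for c in ["wrist","scene","top"]:
    p=camera(c); print([(np.round(d["position"],4).tolist(),round(d["confidence"],2)) for d in pinpoint(p,"reagent_bottle") if d["position"][2]>.05])
for c in ["scene"]:
    p=camera(c); print([(np.round(d["position"],4).tolist(),round(d["confidence"],2)) for d in pinpoint(p,"cup_floor")])
# offset expected with heading h; step target
for h in (-10,0):
  R=Rdes(h); off=0.0145*np.array([np.cos(np.radians(h)),np.sin(np.radians(h)),0])+[0,0,.0352]
  t=np.array([.567,-.2725,.075])+off
  print(h,t,((t-o["ee_pos"])*1000).round(1),(R*Ro.from_euler('xyz',o["tcp_rot"],degrees=True).inv()).as_rotvec(degrees=True).round(1))
E
```

```text
time: 16.7
ee_pos: [0.5306, 0.2231, 0.2738]
tcp_rot: [179.1, -46.6, 46.0]
wrist_force: [0.3, -0.6, -0.8]
opening: 0.0378
[ 0.29351241 -0.55695034 -0.79704789] [ 11.43500781 -31.70714378 -29.00196511  51.25637239  23.47116765
 154.85571158] [0.5305835  0.22313258 0.2738378 ]
[([0.527, 0.2116, 0.239], 0.61)]
[([0.5208, 0.2129, 0.2361], 0.91)]
[([0.5212, 0.2123, 0.2387], 0.61)]
[([0.5302, 0.2332, 0.1186], 0.59)]
-10 [ 0.58127971 -0.2750179   0.1102    ] [  50.7 -498.2 -163.6] [  0.1   1.7 -55.3]
0 [ 0.5815 -0.2725  0.1102] [  50.9 -495.6 -163.6] [ -0.    1.7 -45.3]
```

The bottle is still held and the cup is back up at 118.6 mm. Next I'll carry it over to above the gap, heading −8°.

```bash
python3 -m pendant '[[30,[0,-25,0],[0,0,0]],[30,[0,-70,0],[0,0,0]],[30,[0,-115,0],[0,0,0]],[30,[0,-160,0],[0,0,-5]],[30,[0,-205,0],[0,0,-10]],[30,[0,-250,0],[0,0,-16]],[30,[5,-295,0],[0,0,-22]],[30,[10,-340,0],[0,0.4,-29]],[30,[20,-385,0],[0,0.8,-36]],[30,[30,-430,0],[0,1.2,-43]],[30,[42,-470,0],[0,1.5,-49]],[30,[49,-495,0],[0.1,1.7,-53.3]],[30,[49,-497,-10],[0.1,1.7,-53.3]],[30,[49,-497,-20],[0.1,1.7,-53.3]],[30,[49,-497,-20],[0.1,1.7,-53.3]],[30,[49,-497,-20],[0.1,1.7,-53.3]],[30,[49,-497,-20],[0.1,1.7,-53.3]]]'
python3 - <<'E'
from h import *
import cv2
o=get_obs();print(o['wrist_force'],o['q'],o['ee_pos'])
ims=[]
for c in ["wrist","scene","top"]:
    p=camera(c)
    for n in ["reagent_bottle","riser","step_place","bottle_left","bottle_right","bottle_low"]: print(c,n,[(np.round(d["position"],4).tolist(),round(d["confidence"],2)) for d in pinpoint(p,n) if d["position"][1]<-.1])
    ims.append(p["img"][...,::-1])
a=cv2.resize(ims[1][80:220,280:420],(400,400),interpolation=2)
cv2.imwrite("pics/s6.png",np.hstack([a,cv2.resize(ims[0],(400,250))if 0 else cv2.copyMakeBorder(cv2.resize(ims[0],(400,250)),75,75,0,0,0)]))
E
```

```text
time: 19.23
ee_pos: [0.5799, -0.2734, 0.256]
tcp_rot: [179.9, -45.2, -7.8]
wrist_force: [-0.3, 0.3, -0.5]
opening: 0.0376
[-0.32784636  0.29688079 -0.45607919] [-32.856903   -23.13378128 -25.21922798  45.51928122  17.33180252
 161.80685764] [ 0.57985803 -0.27343714  0.25603055]
wrist reagent_bottle [([0.5678, -0.2709, 0.2228], 0.96)]
wrist riser []
wrist step_place [([0.5655, -0.2734, 0.0752], 0.89)]
wrist bottle_left []
wrist bottle_right []
wrist bottle_low []
scene reagent_bottle [([0.5664, -0.2718, 0.2176], 0.71)]
scene riser [([0.5392, -0.2669, -0.0017], 0.95)]
scene step_place [([0.5652, -0.2731, 0.0761], 0.87)]
scene bottle_left []
scene bottle_right [([0.5503, -0.3573, 0.0768], 0.71), ([0.5399, -0.2629, -0.0005], 0.69)]
scene bottle_low [([0.5304, -0.1889, 0.0333], 0.81)]
top reagent_bottle [([0.5648, -0.2708, 0.2209], 0.65)]
top riser [([0.5334, -0.2706, -0.0015], 0.68)]
top step_place []
top bottle_left []
top bottle_right []
top bottle_low [([0.5312, -0.1887, 0.0331], 0.63)]
```

View pics/s6.png

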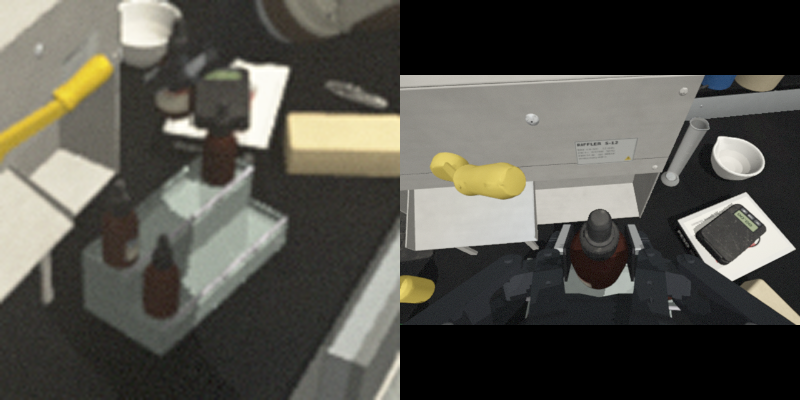

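The bottle hangs over the empty place: (0.566,−0.271) against the place at (0.5665,−0.2725). Only the bottle's own neighbours are nearby, and the yellow lever is behind and clear. Lowering now.

```bash
python3 -m pendant '[[30,[0,-1,-25],[0,0,0]],[30,[0,-1,-50],[0,0,0]],[30,[0,-1,-75],[0,0,0]],[30,[0,-1,-100],[0,0,0]],[30,[0,-1,-115],[0,0,0]],[30,[0,-1,-125],[0,0,0]],[30,[0,-1,-132],[0,0,0]],[30,[0,-1,-138],[0,0,0]],[30,[0,-1,-138],[0,0,0]],[30,[0,-1,-138],[0,0,0]]]'
python3 - <<'E'
from h import *
import cv2
o=get_obs();print(o['wrist_force'],o['ee_pos'])
for c in ["wrist","scene","top"]:
    p=camera(c)
    for n in ["reagent_bottle","step_place","bottle_right","bottle_left"]: print(c,n,[(np.round(d["position"],4).tolist(),round(d["confidence"],2)) for d in pinpoint(p,n) if d["position"][1]<-.1])
E
```

```text
time: 21.52
ee_pos: [0.58, -0.2747, 0.1179]
tcp_rot: [179.9, -45.2, -7.9]
wrist_force: [0.5, 0.4, -0.8]
opening: 0.0377
[ 0.54999882  0.35153782 -0.81321472] [ 0.57997101 -0.27472124  0.11790029]
wrist reagent_bottle [([0.5687, -0.2725, 0.0827], 0.75)]
wrist step_place []
wrist bottle_right [([0.5854, -0.1899, 0.0684], 0.66)]
wrist bottle_left [([0.5835, -0.1901, 0.0742], 0.58)]
scene reagent_bottle [([0.5678, -0.2707, 0.0802], 0.56)]
scene step_place [([0.5644, -0.2734, 0.0734], 0.61)]
scene bottle_right []
scene bottle_left [([0.5845, -0.1933, 0.0792], 0.53)]
top reagent_bottle [([0.564, -0.2748, 0.082], 0.61)]
top step_place [([0.5675, -0.2723, 0.0753], 0.63)]
top bottle_right [([0.5513, -0.3552, 0.0715], 0.69), ([0.5391, -0.2698, 0.0005], 0.22)]
top bottle_left [([0.5827, -0.1917, 0.0762], 0.64)]
```

```bash
python3 -m pendant '[[30,[0,0,-2],[0,0,0]],[30,[0,0,-4],[0,0,0]],[30,[0,0,-6],[0,0,0]],[30,[0,0,-7.5],[0,0,0]],[30,[0,0,-8],[0,0,0]],[30,[0,0,-8],[0,0,0]],[30,[0,0,-8],[0,0,0]]]'
```

```text
time: 23.15
ee_pos: [0.5802, -0.2747, 0.1103]
tcp_rot: [179.9, -45.2, -7.9]
wrist_force: [-3.7, 2.0, 5.5]
opening: 0.0376
```

It touched down at z 0.1103 (expected 0.1102) with about 6 N. I'll release and back out along the tool axis.

```bash
python3 -m pendant '[[30,[0,0,0],[0,0,0]],[46,[0,0,0],[0,0,0]],[55,[0,0,0],[0,0,0]],[65,[0,0,0],[0,0,0]],[65,[0,0,0],[0,0,0]],[65,[0,0,0],[0,0,0]]]'
python3 -m pendant '[[65,[-6,1,6],[0,0,0]],[65,[-18,2,18],[0,0,0]],[65,[-35,5,36],[0,0,0]],[65,[-55,8,58],[0,0,0]],[65,[-70,10,80],[0,0,0]],[65,[-75,10,120],[0,0,0]],[65,[-75,10,160],[0,0,0]],[65,[-75,10,160],[0,0,0]],[65,[-75,10,160],[0,0,0]]]'
python3 - <<'E'
from h import *
import cv2
o=get_obs();print(o['wrist_force'],o['ee_pos'],o['q'])
ims=[]
for c in ["wrist","scene","top"]:
    p=camera(c); ims.append(p["img"][...,::-1])
    for n in ["reagent_bottle","step_place","riser","bottle_right","bottle_low","cup_floor"]: print(c,n,[(np.round(d["position"],4).tolist(),round(d["confidence"],2)) for d in pinpoint(p,n) if d["position"][1]<-.1 or n[0]=='c'])
a=cv2.resize(ims[1][80:220,280:420],(400,400),interpolation=2)
cv2.imwrite("pics/s7.png",np.hstack([a,cv2.copyMakeBorder(cv2.resize(ims[0],(400,250)),75,75,0,0,0)]))
E
```

```text
time: 23.9
ee_pos: [0.5802, -0.2747, 0.1103]
tcp_rot: [179.9, -45.2, -7.9]
wrist_force: [-0.0, 0.1, 0.2]
opening: 0.0555
time: 25.02
ee_pos: [0.5048, -0.2646, 0.2699]
tcp_rot: [179.9, -45.2, -7.9]
wrist_force: [-0.8, -1.0, -1.3]
opening: 0.0554
[-0.78494034 -1.0032168  -1.34389838] [ 0.50481879 -0.26458327  0.26994243] [-37.80560901 -32.4398031  -29.24520639  52.05675262  20.62690227
 157.92491449]
wrist reagent_bottle [([0.5689, -0.271, 0.0785], 0.67)]
wrist step_place []
wrist riser [([0.5449, -0.2677, 0.0013], 0.56)]
wrist bottle_right [([0.5485, -0.3602, 0.0725], 0.97)]
wrist bottle_low [([0.5322, -0.186, 0.0299], 0.67)]
wrist cup_floor []
scene reagent_bottle [([0.5669, -0.2738, 0.0751], 0.54), ([0.5491, -0.357, 0.0759], 0.45)]
scene step_place [([0.5642, -0.277, 0.0737], 0.96)]
scene riser [([0.5375, -0.2621, -0.0016], 0.74)]
scene bottle_right [([0.5476, -0.3576, 0.0812], 0.79)]
scene bottle_low [([0.5315, -0.1888, 0.0317], 0.66)]
scene cup_floor [([0.5338, 0.2303, 0.117], 0.95), ([0.5495, -0.3575, 0.0777], 0.29)]
top reagent_bottle [([0.5624, -0.2734, 0.0745], 0.46)]
top step_place [([0.5669, -0.2745, 0.0735], 0.85)]
top riser [([0.5359, -0.2706, -0.0006], 0.94)]
top bottle_right [([0.5464, -0.3567, 0.0694], 0.56)]
top bottle_low [([0.5301, -0.1895, 0.0317], 0.44)]
top cup_floor [([0.5303, 0.2322, 0.114], 0.67)]
```

View pics/s7.png

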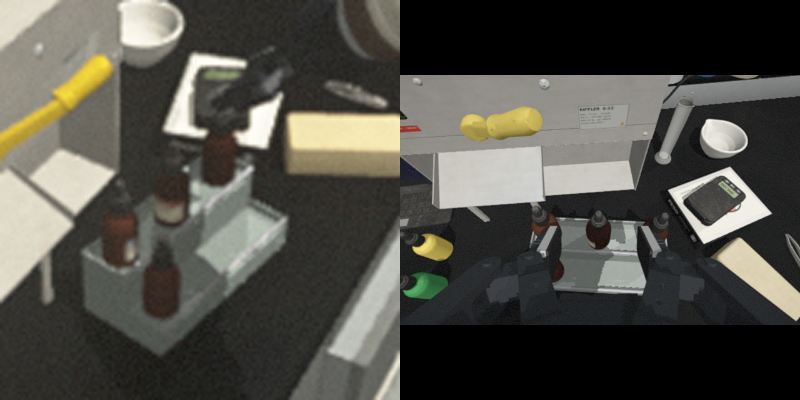

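The bottle stands upright between its two neighbours behind the rail (scene crop (172,190), wrist crop (598,230)). The other bottles have not moved, and the arm is clear. Handing in.

```bash
python3 -c "
from workcell import *
print(job_done())"
```

```text
the job is handed in; nothing more can be done
None
```

I mixed the red-labelled bottle on the vortex mixer, put it back in the gap on the upper step, and handed the job in at about 25 s. `job_done()` gives no verdict, so the results below come from my own checks.

- **Grasp:** I gripped the bottle with the tool tilted 45°, so the gripper body stayed clear of the teat. My first approach ran joint 2 into its limit, so I came in from a different heading; nothing was touched.
- **Mixing:** I pressed the cup down about 8 mm until it stopped, and held it there for about 4 s at 18–23 N. There was also a sideways force of about 7–14 N and the tool drifted about 1.5°. The networks put the cup floor at 0.108–0.109 m while pressed and 0.114–0.119 m (rest height 0.118 m) after I lifted off.
- **Placing:** The bottle touched down on the tread at the expected height with about 6 N. I then let go and backed out.
- **Last checks:** The bottle looks upright at about (0.566, −0.273, 0.076), and the empty place measured about (0.566, −0.273, 0.075). Single camera readings differed by up to about 4 mm. `bottle_right` and `bottle_low` measured within about 4 mm of where they started. I did not measure `bottle_left` after letting go, but it stands upright in the last picture. The arm is clear of everything.

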